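# Line up the sample bottles by height along the gas tray

## Robot

A 7-joint arm with a two-finger parallel gripper is mounted at the origin on the work surface. World frame = base frame: x ahead of the robot, y to its left, z up, the work surface at z = 0. Lengths are in m, angles in rad, forces in N, time in s.
With the tool pointing down it reaches from about 0.425 to 0.875 m from the base axis. Payload 4.7 kg.
Tool frame: the origin (TCP) lies at the very end of the fingers, on their centre line; the grasp point (between the pads) lies 19 mm behind it (ctrl.grasp_offset is the distance from the TCP to the grasp point, in m); z points along the fingers, y is the direction in which the jaws open and shut (so a half turn about z gives the same grasp; the last joint's range is limited). The gripper opens to 87 mm and grips with 3 to 60 N. Pads are 19 mm wide; open, the fingers measure 117 mm over their backs; the gripper's body (75 mm by 190 mm) begins 51 mm behind the grasp point.
Start: joints at [1.23, 0.321, -0.07, 1.45, 0.023, 1.371, -0.057], TCP at [0.226, -0.61, 0.223] pointing down, gripper open.
Joint ranges: [-2.86, 2.86], [-0.3, 2.09], [-1.38, 1.24], [0.06, 2.45], [-1.56, 4.7], [0.09, 2.05], [-2.69, 2.69]. Speed limits (rad/s): [2.57, 2.57, 3.14, 3.14, 3.14, 3.14, 3.14].

## Interface

Orientations are given as a rotation vector (axis times angle).
In Python, from bench import ctrl gives the robot as it stands.
- The arm moves only by the shell command python3 -m creep 'ROWS' [FORCE]. ROWS is JSON, a list that holds one entry, the list of rows, each a list of 7 numbers: the opening, from 0 (shut) to 1 (fully open), then the shift along the tool's x, y, z in mm, then the turn, a rotation vector about the tool's x, y, z in rad. In form: [[[grip, dx, dy, dz, rx, ry, rz], ...]]. A call has 1 to 5 rows; each row is the pose to reach, as a shift and turn from the pose commanded when the call began, along the tool's axes at that moment; what a row does not reach only later rows make up. A row lasts 1/10 s, in which the tool goes at most 50 mm and 8.59 degrees, less where a joint would pass 70% of its speed; a pose out of reach is approached as far as the arm can. A call with a gripper value outside its range is refused whole. The fingers move at their own pace and stop on an object; FORCE is the grip in N (left out, the last holds). Time passes only in rows, so rows that repeat a pose let the fingers close. It gives the time, the measured TCP pose, the force and the opening at its end, in the units of the state.
- ctrl.get_state(): the state, without advancing time (a new reading comes with each control period).
- ctrl.get_image(name): name is "side" or "top"; returns the picture (420x560x3 uint8, red, green, blue); there is no depth.
- ctrl.camera_params(name): a dict with "K" (3x3 intrinsics, pixels), "pose" (4x4, takes a point from camera to world coordinates). Camera axes: x right, y down, z forward; pixel columns grow to the right and rows downward; lengths in m; the calibration is good to about 2 mm. A picture is of the moment at which its call begins. camera_params takes no time and is no camera call.
- ctrl.close_job(): hands the job in, once; it reports no verdict.
The state is a dict: "time": time; "joint_positions": joint angles; "qd": joint speeds; "joint_torque": joint torques, N m; "position": TCP position; "tool_rot": TCP orientation; "ft_force": force on the tool from outside, world axes, zero at the start; "torque": the same for the moment, N m; "grip_width": opening from 0.0 (shut) to 1.0 (fully open).
Only numpy, scipy, OpenCV 4.12 (cv2) and the standard library are available. Lean on these libraries where they do the work, as an engineer would, in place of code of your own. Each camera call takes 0.05 s, during which the arm holds its last target. There are 200 camera calls.

## Task

Stand the four red-capped glass bottles on the four round black pads of the steel tray, one to a pad and well centred, in order of height: the tallest on the pad next to the valve with the blue handle, then ever shorter, the shortest farthest from the valve. Set them down upright without dropping or knocking any over, and leave the open beaker that stands among them where it is.

Things in the scene. Friction and masses are not known exactly. Their poses are not given: they have to be found in the camera images.
- bottle_b: the tallest of four capped glass bottles of one shape: 150 mm high over the cap, body 68 mm across, on top a red screw cap 48 mm across and 28 mm high with a small blue centre; about 320 g. Starts upright on the bench. Origin: centre of its underside, z up along its axis (round about z)
- bottle_d: the second tallest of four capped glass bottles of one shape: 125 mm high over the cap, body 60 mm across, on top a red screw cap 44 mm across and 28 mm high with a small blue centre; about 240 g. Starts upright on the bench. Origin: centre of its underside, z up along its axis (round about z)
- bottle_a: the third tallest of four capped glass bottles of one shape: 100 mm high over the cap, body 52 mm across, on top a red screw cap 40 mm across and 28 mm high with a small blue centre; about 160 g. Starts upright on the bench. Origin: centre of its underside, z up along its axis (round about z)
- bottle_c: the shortest of four capped glass bottles of one shape: 75 mm high over the cap, body 46 mm across, on top a red screw cap 36 mm across and 28 mm high with a small blue centre; about 100 g. Starts upright on the bench. Origin: centre of its underside, z up along its axis (round about z)
- pad_a: one of four alike black round pads, 76 mm across and 4 mm thick, in a straight row on the tray, 105 mm from centre to centre; which of them comes where in the row changes from start to start, and so does the end at which the valve stands. Fixed. Origin: centre of its underside, on the tray's top 10 mm above the bench, so that the pad's top is 14 mm above the bench
- pad_b: one of four alike black round pads, 76 mm across and 4 mm thick, in a straight row on the tray, 105 mm from centre to centre; which of them comes where in the row changes from start to start, and so does the end at which the valve stands. Fixed. Origin: centre of its underside, on the tray's top 10 mm above the bench, so that the pad's top is 14 mm above the bench
- pad_c: one of four alike black round pads, 76 mm across and 4 mm thick, in a straight row on the tray, 105 mm from centre to centre; which of them comes where in the row changes from start to start, and so does the end at which the valve stands. Fixed. Origin: centre of its underside, on the tray's top 10 mm above the bench, so that the pad's top is 14 mm above the bench
- pad_d: one of four alike black round pads, 76 mm across and 4 mm thick, in a straight row on the tray, 105 mm from centre to centre; which of them comes where in the row changes from start to start, and so does the end at which the valve stands. Fixed. Origin: centre of its underside, on the tray's top 10 mm above the bench, so that the pad's top is 14 mm above the bench
- valve: gas inlet valve fixed on one end of the long flat steel tray: steel block 60 x 50 x 40 mm with a brass stem and a blue handle on top, 107 mm high in all; in line with the pads, 107.5 mm from the centre of the nearest pad. The tray's other end has the same steel block without stem and handle. Origin: centre of the block's underside, on the tray's top
- beaker: empty open glass beaker, 80 mm high, 60 mm across the rim, standing loose among the bottles; not part of the row. Origin: centre of its underside

How it is judged:
By the outcome, as a careful person would: the job done as asked, in the order asked, and still so for the second after the job is handed in, with the robot touching nothing.
It also fails if it takes over 109 s, if anything falls off the work surface, if the arm or the gripper's body presses on something with over 40 N, if the wrist force passes 120 N, or if a joint passes its speed limit or range.

## Working session

There is one attempt and no reset: what is moved stays moved. The work goes in short steps, Python scripts to look and compute and a shell command to move; the robot and the scene stay as the last step left them, time stands still between calls to the robot, and variables do not carry over. Pictures are saved under pics/ and viewed, about 12 in all and at most 16, crops included, and the job is handed in when it is done.

```bash
ls; mkdir -p pics
python3 - <<'E'
from bench import ctrl
import cv2
for n in("top","side"):
    cv2.imwrite(f"pics/{n}0.png",ctrl.get_image(n)[:,:,::-1])
    p=ctrl.camera_params(n);print(n,p["K"],p["pose"])
print(ctrl.get_state(),ctrl.grasp_offset)
E
```

```text
pics
top [[450.26253567   0.         280.96847081]
 [  0.         450.26253567 202.73873678]
 [  0.           0.           1.        ]] [[-6.90511613e-03 -9.86239110e-01  1.65180923e-01  3.59598767e-01]
 [-9.99975806e-01  6.94922048e-03 -3.10907818e-04 -1.33046046e-02]
 [-8.41249201e-04 -1.65179073e-01 -9.86263234e-01  1.01758137e+00]
 [ 0.00000000e+00  0.00000000e+00  0.00000000e+00  1.00000000e+00]]
side [[461.55691407   0.         278.35241454]
 [  0.         461.55691407 214.3216673 ]
 [  0.           0.           1.        ]] [[-0.69644881 -0.36214194  0.61952584 -0.02230624]
 [-0.71753298  0.33907283 -0.60842094  0.54344108]
 [ 0.01027036 -0.86826426 -0.49599566  0.48128241]
 [ 0.          0.          0.          1.        ]]
{'time': 0.1, 'joint_positions': array([ 1.23012514,  0.32175387, -0.07011728,  1.45154763,  0.02259108,
        1.37080367, -0.05687088]), 'qd': array([-2.22820290e-04, -1.43401639e-03,  1.20080165e-04, -3.88952044e-03,
       -5.39090362e-06,  1.51617539e-03,  1.30386940e-04]), 'joint_torque': array([-4.34370550e-04, -4.92570949e+01, -4.06106198e-01, -3.13400388e+01,
       -6.42712531e-02,  3.94322444e-02,  5.66372660e-05]), 'position': array([ 0.22559851, -0.60906547,  0.22157059]), 'tool_rot': array([-3.09061514e+00, -5.54191165e-01,  5.92146556e-04]), 'ft_force': array([-0.63016044, -0.43708329,  1.23836128]), 'torque': array([-0.01059411, -0.02299987,  0.01032385]), 'grip_width': 0.9974632354975372} 0.0187
```

View pics/top0.png

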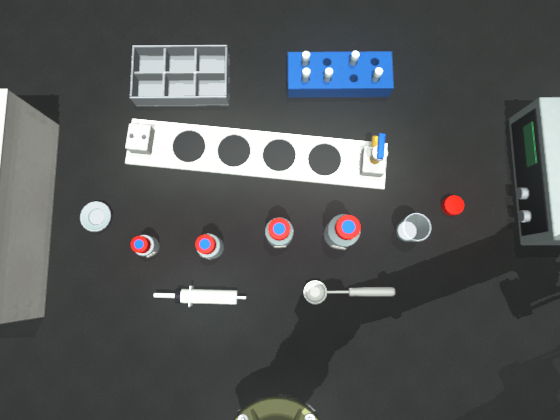

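View pics/side0.png

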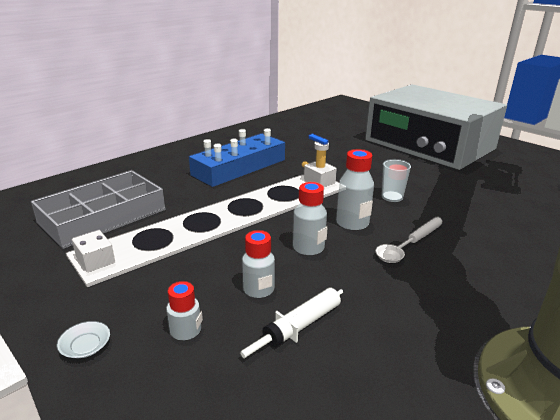

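The top picture shows the valve at the right end of the tray (handle near 380,148). The pads are at about (325,159), (279,155), (234,150) and (189,146). The caps, tallest to shortest, are at (347,227), (280,230), (206,243) and (140,244), and the beaker is at (413,228). The side picture confirms the height order. Next I'll work out positions from the pixels.

```bash
cat > h.py <<'E'
from bench import ctrl
import cv2, numpy as np
from scipy.spatial.transform import Rotation as R
def px2w(n,u,v,z):
    p=ctrl.camera_params(n);T=np.array(p["pose"]);d=T[:3,:3]@np.linalg.solve(p["K"],[u,v,1])
    return T[:3,3]+d*(z-T[2,3])/d[2]
def w2px(n,w):
    p=ctrl.camera_params(n);T=np.array(p["pose"]);c=p["K"]@(T[:3,:3].T@(np.array(w)-T[:3,3]));return c[:2]/c[2]
def blob(mask,u,v,r=22):
    m=np.zeros_like(mask);cv2.circle(m,(int(u),int(v)),r,1,-1);ys,xs=np.nonzero(mask*m)
    return xs.mean(),ys.mean(),len(xs)
def masks(im):
    r,g,b=[im[:,:,i].astype(int) for i in range(3)]
    return (b>r+60)&(b>g+40), (r>g+80)&(r>b+60), (r+g+b<90)
def local(target,verbose=True):
    "shift in tool axes (mm) from the present TCP to world target"
    s=ctrl.get_state();return R.from_rotvec(s["tool_rot"]).inv().apply(np.array(target)-s["position"])*1e3
E
python3 - <<'E'
from h import *
a=cv2.imread("pics/top0.png")[:,:,::-1];B,Rd,K=[m.astype(np.uint8) for m in masks(a)]
sd=cv2.imread("pics/side0.png")[:,:,::-1];B2,R2,_=[m.astype(np.uint8) for m in masks(sd)]
for n,u,v,u2,v2,h in(("b",347,227,359,155,.150),("d",280,230,312,188,.125),("a",206,243,258,238,.1),("c",140,244,180,289,.075)):
    x=blob(B,u,v,12);y=blob(B2,u2,v2,12)
    print(n,np.round(x,1),px2w("top",*x[:2],h).round(4),"side",np.round(y,1),px2w("side",*y[:2],h).round(4))
P=[]
for u,v in((325,159),(279,155),(234,150),(189,146)):
    x=blob(K,u,v,21);p=px2w("top",*x[:2],.014);P.append(p);print("pad",np.round(x,1),p.round(4))
print(np.linalg.norm(np.diff(P,axis=0),axis=1))
for u,v in((285,194),(245,207),(202,222),(153,239)): print("side pad",px2w("side",u,v,.014).round(4))
print("beaker",px2w("top",414,225,.08)); print("valve top",px2w("top",381,146,.117))
s=ctrl.get_state();print(R.from_rotvec(s["tool_rot"]).as_matrix().round(3))
E
```

```text
b [348.  226.3 130. ] [ 0.4577 -0.1431  0.15  ] side [359.2 153.1  53. ] [ 0.4544 -0.1374  0.15  ]
d [278.7 228.1  99. ] [ 0.4579 -0.0086  0.125 ] side [311.2 186.3  63. ] [ 0.4541 -0.0039  0.125 ]
a [204.3 243.6  79. ] [0.4301 0.1431 0.1   ] side [257.6 236.2  83. ] [0.4271 0.1461 0.1   ]
c [138.4 243.8  56. ] [0.4326 0.2851 0.075 ] side [180.4 288.5  94. ] [0.4296 0.2875 0.075 ]
pad [nan nan  0.] [nan nan nan]
pad [nan nan  0.] [nan nan nan]
pad [nan nan  0.] [nan nan nan]
pad [nan nan  0.] [nan nan nan]
[nan nan nan]
side pad [ 0.6163 -0.1036  0.014 ]
side pad [ 6.314e-01 -3.000e-04  1.400e-02]
side pad [0.6426 0.1018 0.014 ]
side pad [0.6542 0.2045 0.014 ]
beaker [ 0.46741355 -0.29176058  0.08      ]
valve top [ 0.62812684 -0.22160199  0.117     ]
[[ 0.938  0.347 -0.001]
 [ 0.347 -0.938  0.002]
 [-0.    -0.002 -1.   ]]h.py:11: RuntimeWarning: Mean of empty slice.
  return xs.mean(),ys.mean(),len(xs)
  ret = ret.dtype.type(ret / rcount)
```

Run:
```python
from h import *
import sys
a=cv2.imread("pics/top0.png");g=a.max(axis=2).astype(int);print(g[155,279],g[148,256],g[200,200])
for n,z,uv in(("top",.014,((325,159),(279,155),(234,150),(189,146))),("side",.014,((285,194),(245,207),(202,222),(153,239)))):
    im=cv2.imread(f"pics/{n}0.png");_,t=cv2.threshold(im.max(axis=2),110,255,cv2.THRESH_BINARY_INV)
    P=[]
    for u,v in uv:
        k,l,st,c=cv2.connectedComponentsWithStats(t,connectivity=4);i=l[v,u];p=px2w(n,*c[i],z);P.append(p);print(n,c[i].round(1),st[i],p.round(4))
    print(np.linalg.norm(np.diff(P,axis=0),axis=1))
t=[.456,-.140,.222];print("shift",local(t).round(1))
```

```text
100 255 76
top [324.1 159.2] [309 145  31  30 743] [ 0.6284 -0.1134  0.014 ]
top [278.8 154.7] [263 140  32  30 742] [ 0.6398 -0.0094  0.014 ]
top [233.6 150.4] [218 135  32  31 740] [0.6509 0.0946 0.014 ]
top [188.4 145.8] [173 131  32  30 742] [0.6625 0.1992 0.014 ]
[0.10459667 0.10464259 0.10517586]
side [283.3 193.1] [267 186  32  15 397] [ 0.6221 -0.104   0.014 ]
side [245.  206.6] [228 198  35  18 486] [ 0.6326 -0.0012  0.014 ]
side [201.4 221.8] [183 212  38  20 578] [0.644  0.1023 0.014 ]
side [152.2 239.1] [132 228  41  23 705] [0.655  0.2057 0.014 ]
[0.1032554  0.10412267 0.10398161]
shift [ 3.790e+02 -3.598e+02  2.000e-01]
```

```bash
python3 -m creep '[[[1,36,-34,0,0,0,-0.14],[1,72,-68,0,0,0,-0.28],[1,108,-102,0,0,0,-0.42],[1,144,-136,0,0,0,-0.56],[1,180,-170,0,0,0,-0.7]]]' 15
python3 - <<'E'
from h import *
print(local([.457,-.141,.222]).round(1)); print(ctrl.get_state()["joint_positions"].round(2))
M=R.from_rotvec(ctrl.get_state()["tool_rot"]);D=R.from_matrix([[0,1,0],[1,0,0],[0,0,-1]]);print((M.inv()*D).as_rotvec())
E
```

```text
time: 0.6
position: [0.3359, -0.3855, 0.2222]
tool_rot: [-2.71, -1.589, 0.001]
ft_force: [0.7, 1.1, 0.4]
grip_width: 1.002
[ 2.725e+02 -1.380e+01  2.000e-01]
[ 1.08  0.04 -0.28  1.78  0.01  1.32  0.28]
[-4.49466659e-04  1.18907498e-05 -5.10332669e-01]
```

```bash
python3 -m creep '[[[1,45,-2,0,0,0,-0.1],[1,90,-4,0,0,0,-0.2],[1,135,-6,0,0,0,-0.3],[1,180,-9,0,0,0,-0.4],[1,225,-12,0,0,0,-0.51]]]'; python3 -m creep '[[[1,0,0,0,0,0,0],[1,0,0,0,0,0,0]]]'
cat >> h.py <<'E'
D=R.from_matrix([[0,1,0],[1,0,0],[0,0,-1]])
def go(*t):
    s=ctrl.get_state();print("shift",local(t).round(1),"turn",(R.from_rotvec(s["tool_rot"]).inv()*D).as_rotvec().round(3),"F",s["ft_force"].round(1),"w",round(87*s["grip_width"],1))
E
python3 -c "
from h import *
go(.457,-.141,.222)
go(.457,-.141,.122)"
```

```text
time: 1.1
position: [0.4363, -0.1842, 0.2223]
tool_rot: [2.224, 2.219, -0.001]
ft_force: [1.3, -0.3, 0.4]
grip_width: 1.0
time: 1.3
position: [0.4362, -0.185, 0.2223]
tool_rot: [-2.225, -2.217, 0.001]
ft_force: [-0.4, -0.8, 0.1]
grip_width: 1.003
shift [44.1 20.6  0.3] turn [-0.001  0.001 -0.004] F [-0.4 -0.8  0.1] w 87.3
shift [ 44.1  20.7 100.3] turn [-0.001  0.001 -0.004] F [-0.4 -0.8  0.1] w 87.3
```

```bash
python3 -m creep '[[[1,20,10,0,0,0,0],[1,44,20.5,0,0,0,-0.004],[1,44,20.5,20,0,0,-0.004],[1,44,20.5,40,0,0,-0.004],[1,44,20.5,40,0,0,-0.004]]]'
python3 - <<'E'
from h import *
a=ctrl.get_image("side")[90:240,280:430];b=ctrl.get_image("top")[150:300,270:420]
cv2.imwrite("pics/p1.png",cv2.resize(np.hstack([a,b])[:,:,::-1],None,fx=2.6,fy=2.6,interpolation=cv2.INTER_CUBIC))
E
```

```text
time: 1.8
position: [0.4543, -0.1432, 0.1798]
tool_rot: [-2.223, -2.212, 0.004]
ft_force: [-0.2, -0.7, -0.1]
grip_width: 0.997
```

View pics/p1.png

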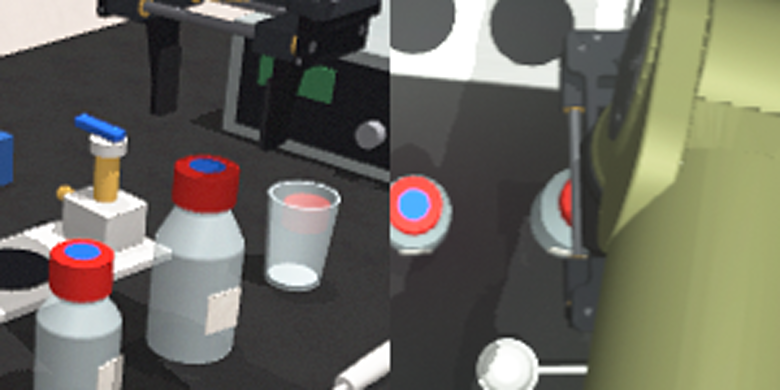

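The fingers straddle the cap. In the side view the fingertips are at about (343,133) and (383,148), against the cap centre at (359,153). I'll use them to find the camera bias.

Run:
```python
from h import *
p=ctrl.get_state()["position"];print(p,"tcp side px",w2px("side",p))
for s in(-1,1): print(w2px("side",p+[s*.0505,0,0]))
print("px of b cap: top est",w2px("side",[.4577,-.1431,.15]),w2px("side",[.4577+.01,-.1431,.15]),w2px("side",[.4577,-.1431+.01,.15]))
go(.456,-.1405,.122)
```

```text
[ 0.45625173 -0.14335046  0.18249202] tcp side px [362.0636994  135.79378814]
[384.74310749 142.99282864]
[340.97196552 129.09871718]
px of b cap: top est [359.65983122 151.87577436] [355.46125272 150.4251938 ] [356.43403156 153.23276854]
shift [ 2.8 -0.2 60.5] turn [-0.001 -0.    -0.005] F [-0.4  0.3  0.3] w 87.2
```

```bash
python3 -m creep '[[[1,0.8,0,15,0,0,-0.005],[1,0.8,0,30,0,0,-0.005],[1,0.8,0,45,0,0,-0.005],[1,0.8,0,60,0,0,-0.005],[1,0.8,0,60,0,0,-0.005]]]' 15;  python3 -m creep '[[[0.4,0,0,0,0,0,0],[0.4,0,0,0,0,0,0],[0.4,0,0,0,0,0,0],[0.4,0,0,0,0,0,0],[0.4,0,0,0,0,0,0]]]' 25; python3 -m creep '[[[0.3,0,0,0,0,0,0],[0.3,0,0,0,0,0,0],[0.3,0,0,0,0,0,0],[0.3,0,0,0,0,0,0],[0.3,0,0,0,0,0,0]]]' 25;python3 -c "
from h import *
print(ctrl.get_state()['torque'])
go(.457,-.141,.222)"
```

```text
time: 2.4
position: [0.456, -0.1419, 0.1219]
tool_rot: [-2.219, -2.222, 0.001]
ft_force: [-0.8, -0.5, 0.8]
grip_width: 1.002
time: 2.9
position: [0.457, -0.1414, 0.1229]
tool_rot: [2.218, 2.224, 0.0]
ft_force: [-0.1, -0.1, 1.1]
grip_width: 0.633
time: 3.4
position: [0.4571, -0.1413, 0.1227]
tool_rot: [2.218, 2.224, 0.0]
ft_force: [1.9, -0.3, 2.0]
grip_width: 0.546
[-0.03376509 -0.3400642  -0.07308487]
shift [  0.3  -0.1 -99.3] turn [0.001 0.    0.003] F [ 1.9 -0.3  2. ] w 47.5
```

```bash
python3 -m creep '[[[0.3,0,0,-10,0,0,0.003],[0.3,0,0,-25,0,0,0.003],[0.3,0,0,-40,0,0,0.003],[0.3,0,0,-50,0,0,0.003],[0.3,2,15,-50,0,0,0.003]]]' 25;  python3 -m creep '[[[0.3,4,25,0,0,0,0],[0.3,9,55,0,0,0,0],[0.3,15,85,0,0,0,0],[0.3,20,115,0,0,0,0],[0.3,24,140,0,0,0,0]]]' ; python3 -m creep '[[[0.3,3,15,0,0,0,0],[0.3,3,15,0,0,0,0],[0.3,3,15,0,0,0,0]]]';python3 - <<'E'
from h import *
go(.628,-.1125,.1727); go(.628,-.1125,.1377)
a=ctrl.get_image("side")[60:260,220:400];b=ctrl.get_image("top")[100:300,230:410]
cv2.imwrite("pics/p2.png",cv2.resize(np.hstack([a,b])[:,:,::-1],None,fx=2.2,fy=2.2,interpolation=cv2.INTER_CUBIC))
E
```

```text
time: 3.9
position: [0.4711, -0.1403, 0.1739]
tool_rot: [2.222, 2.218, -0.003]
ft_force: [-0.2, -0.3, -2.1]
grip_width: 0.546
time: 4.4
position: [0.6127, -0.115, 0.172]
tool_rot: [-2.221, -2.22, 0.001]
ft_force: [-0.4, -0.1, -2.5]
grip_width: 0.545
time: 4.7
position: [0.626, -0.1122, 0.1718]
tool_rot: [-2.22, -2.22, 0.002]
ft_force: [-0.3, -0.2, -2.5]
grip_width: 0.546
shift [-0.3  2.  -0.9] turn [-0.002 -0.     0.   ] F [-0.3 -0.2 -2.5] w 47.5
shift [-0.3  2.1 34.1] turn [-0.002 -0.     0.   ] F [-0.3 -0.2 -2.5] w 47.5
```

View pics/p2.png

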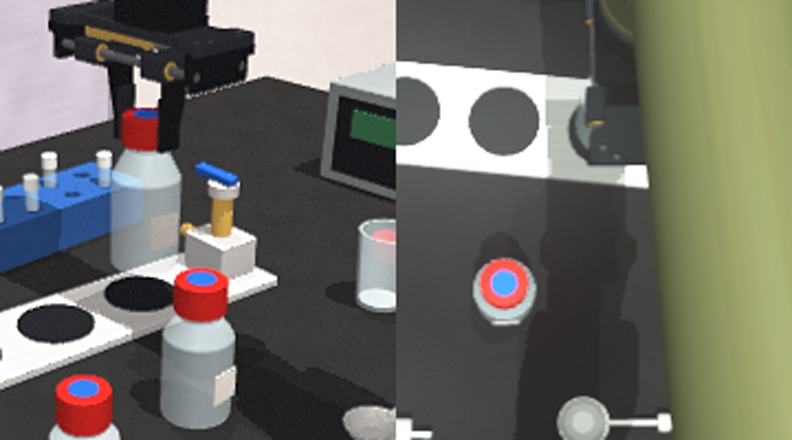

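```bash
python3 -m creep '[[[0.3,0,2,10,0,0,0],[0.3,0,2,20,0,0,0],[0.3,0,2,28,0,0,0],[0.3,0,2,32,0,0,0],[0.3,0,2,32,0,0,0]]]';python3 - <<'E'
from h import *
go(.628,-.1125,.1367)
a=ctrl.get_image("side")[110:230,230:380]
cv2.imwrite("pics/p3.png",cv2.resize(a[:,:,::-1],None,fx=5,fy=5,interpolation=cv2.INTER_CUBIC))
E
```

```text
time: 5.3
position: [0.6281, -0.1122, 0.1393]
tool_rot: [-2.22, -2.22, 0.002]
ft_force: [-0.1, 0.3, -2.8]
grip_width: 0.541
shift [-0.3 -0.1  2.6] turn [-0.002 -0.    -0.   ] F [-0.1  0.3 -2.8] w 47.1
```

View pics/p3.png

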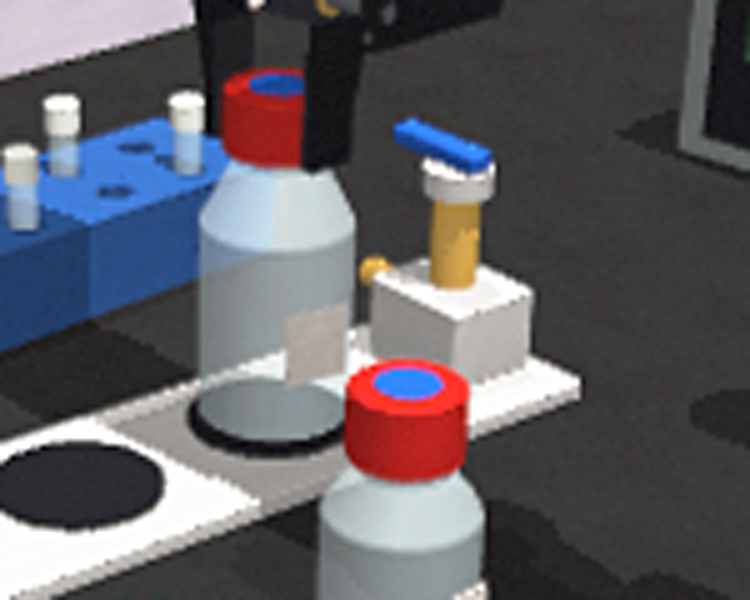

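The base sits over the pad, with margins in the crop of about 10 px on the left (188 to 198) and about 14 px at the front. That puts the bottle slightly too far from the camera, so I'll nudge it back, lower it and re-check.

```bash
python3 -m creep '[[[0.3,0.5,-0.5,0,0,0,0],[0.3,1,-1,1,0,0,0],[0.3,1,-1,1.5,0,0,0],[0.3,1,-1,2.3,0,0,0],[0.3,1,-1,2.3,0,0,0]]]';python3 - <<'E'
from h import *
go(.628,-.1125,.1367)
a=ctrl.get_image("side")[165:215,255:325]
cv2.imwrite("pics/p4.png",cv2.resize(a[:,:,::-1],None,fx=10,fy=10,interpolation=cv2.INTER_CUBIC))
E
```

```text
time: 5.85
position: [0.6278, -0.1113, 0.1382]
tool_rot: [2.221, 2.221, -0.0]
ft_force: [-0.6, 1.0, -2.1]
grip_width: 0.544
shift [-1.2  0.2  1.5] turn [-0.  0.  0.] F [-0.6  1.  -2.1] w 47.3
```

View pics/p4.png

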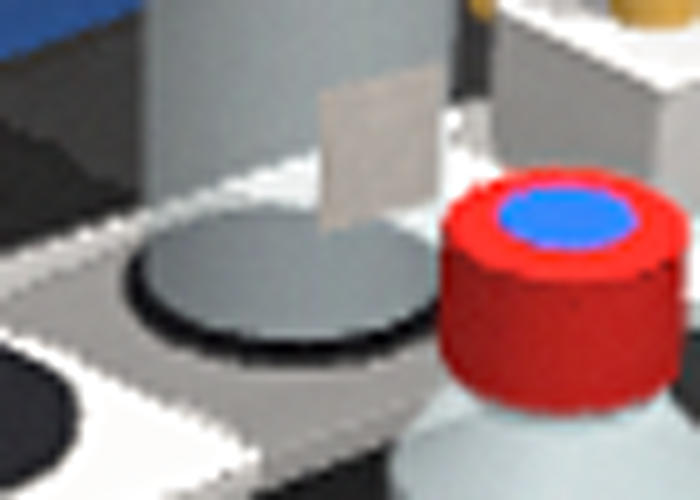

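```bash
cat >> h.py <<'E'
def circ(n,c,r):
    t=np.linspace(0,2*np.pi,180);p=np.array([w2px(n,[c[0]+r*np.cos(a),c[1]+r*np.sin(a),c[2]]) for a in t]);return p[:,0].min(),p[:,0].max(),p[:,1].max()
E
python3 - <<'E'
from h import *
c=np.array([.628,-.112])
f=lambda v:((v[0]-255)*10,(v[1]-255)*10,(v[2]-165)*10)
print("pad under",f(circ("side",[*c,.010],.038)),"pad top",f(circ("side",[*c,.014],.038)))
for d in(0,-.002,.002):print(d,f(circ("side",[c[0]+d,c[1]-d,.0152],.034)))
E
```

```text
pad under (np.float64(120.06648885078107), np.float64(458.98403921270585), np.float64(356.4854791313968)) pad top (np.float64(120.03213898089484), np.float64(459.60113819830326), np.float64(340.1913560704057))
0 (np.float64(137.90718377762573), np.float64(441.8804412904632), np.float64(326.70828569567817))
-0.002 (np.float64(137.49023786345447), np.float64(442.18851225912374), np.float64(332.7671076440046))
0.002 (np.float64(138.32215083527956), np.float64(441.5738335705271), np.float64(320.67905236209555))
```

```bash
python3 -m creep '[[[0.3,-0.8,0.8,0,0,0,0],[0.3,-1.5,1.5,0,0,0,0],[0.3,-1.5,1.5,0.7,0,0,0],[0.3,-1.5,1.5,1.3,0,0,0],[0.3,-1.5,1.5,1.5,0,0,0]]]';python3 -m creep '[[[0.7,0,0,0,0,0,0],[0.8,0,0,0,0,0,0],[1,0,0,0,0,0,0],[1,0,0,0,0,0,0],[1,0,0,0,0,0,0]]]';python3 -m creep '[[[1,0,0,-10,0,0,0],[1,0,0,-25,0,0,0],[1,0,0,-45,0,0,0],[1,-10,-10,-60,0,0,0],[1,10,-30,-60,0,0,0]]]';python3 - <<'E'
from h import *
go(.456,-.0075,.197)
E
```

```text
time: 6.4
position: [0.6294, -0.1127, 0.1368]
tool_rot: [2.221, 2.221, -0.0]
ft_force: [0.0, 0.3, -1.2]
grip_width: 0.545
time: 6.9
position: [0.6295, -0.1128, 0.1369]
tool_rot: [2.221, 2.221, 0.0]
ft_force: [0.4, -0.5, 0.4]
grip_width: 0.913
time: 7.4
position: [0.6009, -0.1085, 0.2001]
tool_rot: [2.224, 2.209, 0.002]
ft_force: [-0.1, -0.2, 0.5]
grip_width: 0.998
shift [ 100.  -145.6    2. ] turn [ 0.005  0.004 -0.007] F [-0.1 -0.2  0.5] w 86.9
```

```bash
python3 -m creep '[[[1,25,-36,0,0,0,0],[1,50,-72,0,0,0,0],[1,75,-108,0,0,0,0],[1,99,-144,0,0.005,0.004,-0.007],[1,99,-144,0,0.005,0.004,-0.007]]]'
python3 - <<'E'
from h import *
go(.4575,-.0080,.097)
a=ctrl.get_image("top")
x=ctrl.get_image("side")[165:215,255:325]
cv2.imwrite("pics/p5.png",np.hstack([cv2.resize(a[90:210,270:410][:,:,::-1],(560,480),interpolation=cv2.INTER_CUBIC)]))
cv2.imwrite("pics/p5s.png",cv2.resize(x[:,:,::-1],None,fx=10,fy=10,interpolation=cv2.INTER_CUBIC))
B=masks(a)[0].astype(np.uint8);q=blob(B,*w2px("top",[.629,-.113,.164]),12);print(q,px2w("top",q[0],q[1],.164))
E
```

```text
time: 7.9
position: [0.4516, -0.0014, 0.1976]
tool_rot: [-2.206, -2.23, 0.006]
ft_force: [0.1, -0.5, 0.3]
grip_width: 0.997
shift [ -6.7   6.4 100.6] turn [-0.006 -0.     0.011] F [ 0.1 -0.5  0.3] w 86.8
(np.float64(331.91129032258067), np.float64(138.51612903225808), 124) [ 0.63006308 -0.11476254  0.164     ]
```

View pics/p5.png

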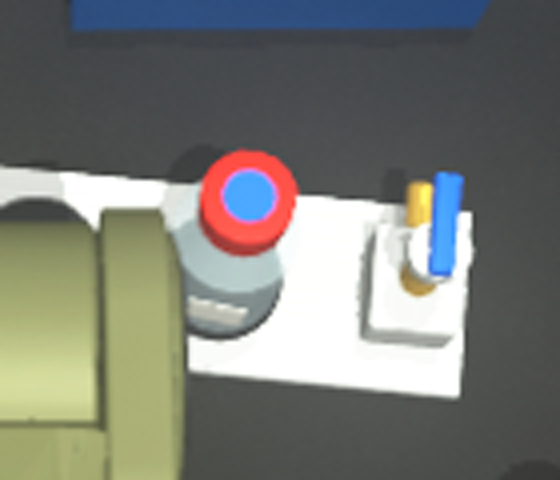

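Bottle b stands on its pad; the top camera puts its cap within 2 mm of the pad centre. Next is bottle d.

```bash
python3 -m creep '[[[1,-6.5,6,0,0,0,0.011],[1,-6.5,6,20,0,0,0.011],[1,-6.5,6,45,0,0,0.011],[1,-6.5,6,65,0,0,0.011],[1,-6.5,6,85,0,0,0.011]]]';python3 -m creep '[[[1,0,0,7,0,0,0],[1,0,0,14,0,0,0],[1,0,0,14,0,0,0],[0.3,0,0,14,0,0,0],[0.3,0,0,14,0,0,0]]]' 25;python3 -m creep '[[[0.3,0,0,0,0,0,0],[0.3,0,0,0,0,0,0],[0.3,0,0,0,0,0,0],[0.3,0,0,0,0,0,0],[0.3,0,0,0,0,0,0]]]'; python3 -m creep '[[[0.3,0,0,0,0,0,0],[0.3,0,0,0,0,0,0],[0.3,0,0,0,0,0,0]]]';python3 - <<'E'
from h import *
s=ctrl.get_state()["position"];print(s)
go(.6392,s[1]-.0008,s[2]+.05)
E
```

```text
time: 8.5
position: [0.4622, -0.0112, 0.1107]
tool_rot: [-2.223, -2.209, -0.0]
ft_force: [-0.2, -0.1, -0.4]
grip_width: 1.001
time: 9.0
position: [0.4617, -0.0099, 0.0985]
tool_rot: [-2.222, -2.213, 0.0]
ft_force: [0.8, 1.0, 1.3]
grip_width: 0.892
time: 9.5
position: [0.4605, -0.0099, 0.0977]
tool_rot: [-2.221, -2.212, 0.002]
ft_force: [-1.6, -0.3, 2.8]
grip_width: 0.502
time: 9.8
position: [0.4605, -0.0098, 0.0977]
tool_rot: [-2.221, -2.212, 0.002]
ft_force: [-2.5, -0.2, 2.9]
grip_width: 0.5
[ 0.46054442 -0.00981985  0.09767435]
shift [ 1.000e-01  1.784e+02 -5.100e+01] turn [-0.006 -0.004 -0.004] F [-2.5 -0.2  2.9] w 43.5
```

```bash
python3 -m creep '[[[0.3,0,0,-10,0,0,0],[0.3,0,0,-25,0,0,0],[0.3,0,0,-40,0,0,0],[0.3,0,0,-50,0,0,0],[0.3,0,15,-50,0,0,0]]]';  python3 -m creep '[[[0.3,0,30,0,0,0,0],[0.3,0,60,0,0,0,0],[0.3,0,90,0,0,0,0],[0.3,0,120,0,0,0,0],[0.3,0,145,0,0,0,0]]]' ; python3 -m creep '[[[0.3,0,18,0,0,0,0],[0.3,0,18,0,0,0,0],[0.3,0,18,0,0,0,0],[0.3,0,18,0,0,0,0]]]';python3 - <<'E'
from h import *
go(.6392,-.0106,.1137)
E
```

```text
time: 10.3
position: [0.4763, -0.0104, 0.1492]
tool_rot: [-2.224, -2.214, 0.001]
ft_force: [1.1, -0.3, -2.6]
grip_width: 0.496
time: 10.8
position: [0.6227, -0.0111, 0.1464]
tool_rot: [-2.222, -2.211, 0.001]
ft_force: [-0.4, 0.9, -2.8]
grip_width: 0.5
time: 11.2
position: [0.6382, -0.0107, 0.1466]
tool_rot: [-2.221, -2.212, 0.003]
ft_force: [0.0, 0.3, -2.9]
grip_width: 0.499
shift [ 0.   1.2 32.9] turn [-0.006 -0.004 -0.004] F [ 0.   0.3 -2.9] w 43.4
```

```bash
python3 -m creep '[[[0.3,0,1,10,-0.006,-0.004,-0.004],[0.3,0,1,20,-0.006,-0.004,-0.004],[0.3,0,1,28,-0.006,-0.004,-0.004],[0.3,0,1,33,-0.006,-0.004,-0.004],[0.3,0,1,33,-0.006,-0.004,-0.004]]]';python3 - <<'E'
from h import *
go(.6392,-.0106,.1117)
a=ctrl.get_image("side")[175:235,215:295]
cv2.imwrite("pics/p6.png",cv2.resize(a[:,:,::-1],None,fx=10,fy=10,interpolation=cv2.INTER_CUBIC))
z=ctrl.get_state()["position"][2]-.0977;c=[.6398,-.0094]
f=lambda v:np.round([(v[0]-215)*10,(v[1]-215)*10,(v[2]-175)*10])
print(f(circ("side",[*c,.010],.038)),f(circ("side",[*c,z],.030)))
E
```

```text
time: 11.7
position: [0.6393, -0.0108, 0.1126]
tool_rot: [-2.221, -2.221, 0.001]
ft_force: [-1.1, 0.2, -2.4]
grip_width: 0.499
shift [ 0.2 -0.1  0.9] turn [-0.001  0.     0.   ] F [-1.1  0.2 -2.4] w 43.4
[128. 486. 397.] [164. 448. 354.]
```

View pics/p6.png

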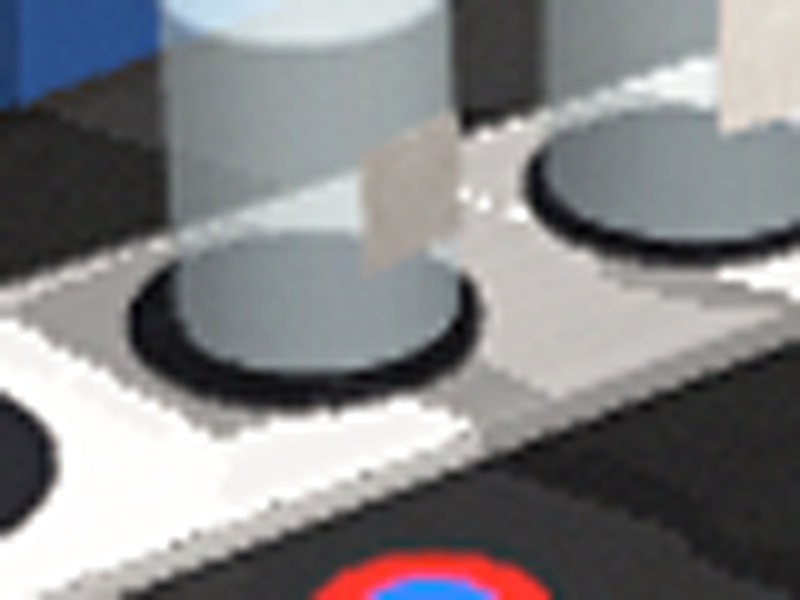

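In the crop the pad spans 128–483 and the base about 178–465. The front margin is 33 px, where a centred bottle would show 43. So d sits about 3–4 mm short in +x, and I'll correct before releasing.

```bash
python3 -m creep '[[[0.3,0,1.5,0,0,0,0],[0.3,0,3,0,0,0,0],[0.3,0,3.5,0,0,0,0],[0.3,0,3.5,0.5,0,0,0],[0.3,0,3.5,1.2,0,0,0]]]';python3 - <<'E'
from h import *
go(.6392,-.0106,.1117)
E
python3 -m creep '[[[0.55,0,0,0,0,0,0],[0.6,0,0,0,0,0,0],[0.8,0,0,0,0,0,0],[1,0,0,0,0,0,0],[1,0,0,0,0,0,0]]]';python3 -m creep '[[[1,0,0,-10,0,0,0],[1,0,0,-25,0,0,0],[1,0,0,-45,0,0,0],[1,0,-15,-60,0,0,0],[1,20,-45,-60,0,0,0]]]';python3 -m creep '[[[1,26,-30,0,0,0,0],[1,52,-60,0,0,0,0],[1,78,-95,0,0,0,0],[1,104,-125,0,0,0,0],[1,120,-140,0,0,0,0]]]';python3 -m creep '[[[1,0,0,0,0,0,0],[1,0,0,0,0,0,0],[1,0,0,0,0,0,0]]]'
python3 - <<'E'
from h import *
a=ctrl.get_image("top");sd=ctrl.get_image("side")
B=masks(a)[0].astype(np.uint8);B2=masks(sd)[0].astype(np.uint8)
for p in([.630,-.1145,.164],[.6398,-.0094,.139]):
  q=blob(B,*w2px("top",p),12);print(q,px2w("top",q[0],q[1],p[2]))
go(.4298,.1440,.170);print(ctrl.get_state()["position"])
cv2.imwrite("pics/p7.png",cv2.resize(sd[145:235,215:335][:,:,::-1],None,fx=6.6,fy=6.6,interpolation=cv2.INTER_CUBIC))
E
```

```text
time: 12.25
position: [0.6435, -0.0106, 0.1126]
tool_rot: [2.221, 2.221, 0.001]
ft_force: [0.8, 0.4, -3.1]
grip_width: 0.502
shift [-0.  -4.3  0.9] turn [0.001 0.    0.   ] F [ 0.8  0.4 -3.1] w 43.7
time: 12.75
position: [0.6437, -0.0106, 0.1129]
tool_rot: [2.221, 2.221, 0.002]
ft_force: [0.1, -0.7, -0.6]
grip_width: 0.784
time: 13.25
position: [0.6016, 0.0065, 0.1763]
tool_rot: [2.223, 2.211, 0.008]
ft_force: [-0.1, -0.0, 0.6]
grip_width: 0.997
time: 13.75
position: [0.4566, 0.1319, 0.1737]
tool_rot: [2.216, 2.223, 0.001]
ft_force: [0.1, -1.1, 0.1]
grip_width: 1.0
time: 14.05
position: [0.4598, 0.1283, 0.1728]
tool_rot: [2.223, 2.218, 0.002]
ft_force: [0.7, 0.3, -0.5]
grip_width: 1.006
(np.float64(331.8617886178862), np.float64(138.52845528455285), 123) [ 0.63003857 -0.11466444  0.164     ]
(np.float64(278.78125), np.float64(137.125), 96) [ 0.64168721 -0.01007771  0.139     ]
shift [ 15.5 -29.6   2.4] turn [ 0.001 -0.001 -0.002] F [ 0.3  0.3 -1.1] w 86.9
[0.45939019 0.12842887 0.17242611]
```

View pics/p7.png

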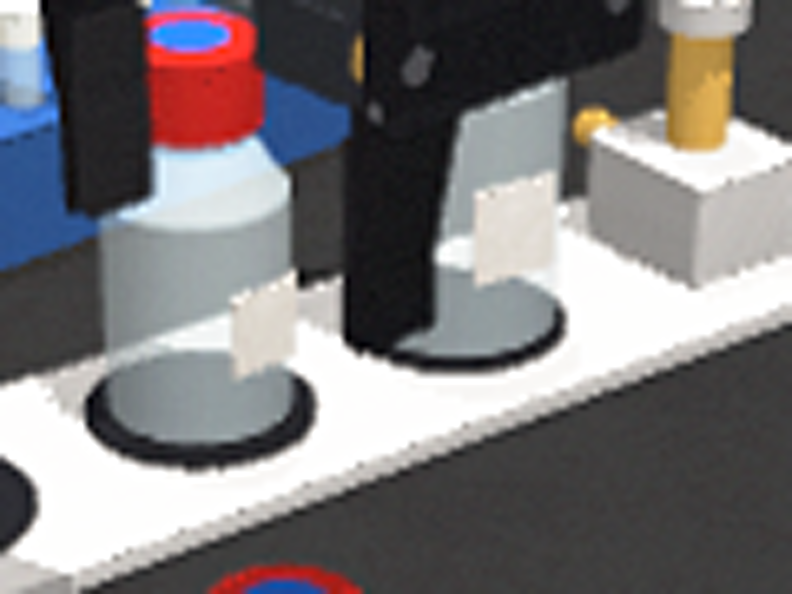

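Both bottles look upright and centred on their pads (d's ring spans 87–315, its base about 107–293 in the crop). The top camera has both within 2.2 mm. Next is bottle a.

```bash
python3 -m creep '[[[1,8,-15,0,0,0,0],[1,15.3,-29.4,0,0,0,-0.002],[1,15.3,-29.4,20,0,0,-0.002],[1,15.3,-29.4,35,0,0,-0.002],[1,15.3,-29.4,35,0,0,-0.002]]]'; python3 -m creep '[[[1,0,0,0,0,0,0],[1,0,0,0,0,0,0]]]'; python3 -c "
from h import *
go(.4300,.1437,.072)"
```

```text
time: 14.65
position: [0.428, 0.1438, 0.1356]
tool_rot: [-2.219, -2.221, 0.003]
ft_force: [-0.7, -0.6, -0.3]
grip_width: 0.998
time: 14.85
position: [0.4299, 0.1447, 0.1381]
tool_rot: [2.219, 2.222, 0.003]
ft_force: [0.5, 0.2, 0.9]
grip_width: 1.0
shift [-1.1 -0.  66.1] turn [ 0.002 -0.001  0.001] F [0.5 0.2 0.9] w 87.0
```

```bash
python3 -m creep '[[[1,-1,0,15,0,0,0],[1,-1,0,32,0,0,0],[1,-1,0,48,0,0,0],[1,-1,0,60,0,0,0],[1,-1,0,66,0,0,0]]]';python3 -m creep '[[[1,0,0,0,0,0,0],[1,0,0,0,0,0,0],[0.3,0,0,0,0,0,0],[0.3,0,0,0,0,0,0],[0.3,0,0,0,0,0,0]]]' 20;python3 -m creep '[[[0.3,0,0,0,0,0,0],[0.3,0,0,0,0,0,0],[0.3,0,0,0,0,0,0],[0.3,0,0,0,0,0,0],[0.3,0,0,0,0,0,0]]]'; python3 -m creep '[[[0.3,0,0,0,0,0,0],[0.3,0,0,0,0,0,0]]]';python3 - <<'E'
from h import *
s=ctrl.get_state()["position"];print(s)
go(.6509,s[1]+.0946-.1431,s[2]+.05)
E
```

```text
time: 15.35
position: [0.4291, 0.1436, 0.0709]
tool_rot: [2.219, 2.223, 0.0]
ft_force: [0.6, -0.8, 1.3]
grip_width: 1.001
time: 15.85
position: [0.4294, 0.1437, 0.0717]
tool_rot: [2.218, 2.223, 0.002]
ft_force: [0.0, 1.0, -0.6]
grip_width: 0.812
time: 16.35
position: [0.4292, 0.1437, 0.0714]
tool_rot: [2.219, 2.223, 0.001]
ft_force: [1.7, 0.7, 0.0]
grip_width: 0.458
time: 16.55
position: [0.4292, 0.1437, 0.0714]
tool_rot: [2.219, 2.223, 0.001]
ft_force: [0.4, -0.5, -0.8]
grip_width: 0.453
[0.42924897 0.14366794 0.07136778]
shift [-48.9 221.6 -49.7] turn [0.001 0.    0.002] F [ 0.4 -0.5 -0.8] w 39.4
```

```bash
python3 -m creep '[[[0.3,0,0,-10,0,0,0],[0.3,0,0,-25,0,0,0],[0.3,0,0,-40,0,0,0],[0.3,0,0,-50,0,0,0],[0.3,-3,15,-50,0,0,0.002]]]';  python3 -m creep '[[[0.3,-9,36,0,0,0,0],[0.3,-17,76,0,0,0,0],[0.3,-26,116,0,0,0,0],[0.3,-35,156,0,0,0,0],[0.3,-42,190,0,0,0,0]]]' ; python3 -m creep '[[[0.3,-4,16,0,0,0,0],[0.3,-4,16,0,0,0,0],[0.3,-4,16,0,0,0,0],[0.3,-4,16,0,0,0,0],[0.3,-4,16,0,0,0,0]]]';python3 - <<'E'
from h import *
go(.6509,.0952,.0866)
E
```

```text
time: 17.05
position: [0.4439, 0.1413, 0.1231]
tool_rot: [2.218, 2.221, 0.002]
ft_force: [0.5, 0.0, -0.6]
grip_width: 0.453
time: 17.55
position: [0.6359, 0.0971, 0.1211]
tool_rot: [2.223, 2.219, -0.0]
ft_force: [1.0, 0.9, -1.9]
grip_width: 0.457
time: 18.05
position: [0.6491, 0.0953, 0.1219]
tool_rot: [2.219, 2.222, 0.0]
ft_force: [0.8, 0.6, -2.1]
grip_width: 0.456
shift [-0.1  1.8 35.3] turn [0.001 0.001 0.001] F [ 0.8  0.6 -2.1] w 39.7
```

```bash
python3 -m creep '[[[0.3,0,1.5,10,0,0,0],[0.3,0,1.5,20,0,0,0],[0.3,0,1.5,28,0,0,0],[0.3,0,1.5,35,0,0,0],[0.3,0,1.5,35,0,0,0]]]';python3 - <<'E'
from h import *
go(.6509,.0952,.0854)
a=ctrl.get_image("side")[190:250,165:245]
cv2.imwrite("pics/p8.png",cv2.resize(a[:,:,::-1],None,fx=10,fy=10,interpolation=cv2.INTER_CUBIC))
z=ctrl.get_state()["position"][2]-.0714;c=[.6509,.0946]
f=lambda v:np.round([(v[0]-165)*10,(v[1]-165)*10,(v[2]-190)*10])
print(f(circ("side",[*c,.010],.038)),f(circ("side",[*c,z],.026)))
E
```

```text
time: 18.55
position: [0.6515, 0.0946, 0.0857]
tool_rot: [2.221, 2.221, 0.0]
ft_force: [0.4, 0.0, -2.1]
grip_width: 0.45
shift [ 0.6 -0.6  0.3] turn [ 0.  0. -0.] F [ 0.4  0.  -2.1] w 39.2
[183. 567. 409.] [242. 506. 357.]
```

View pics/p8.png

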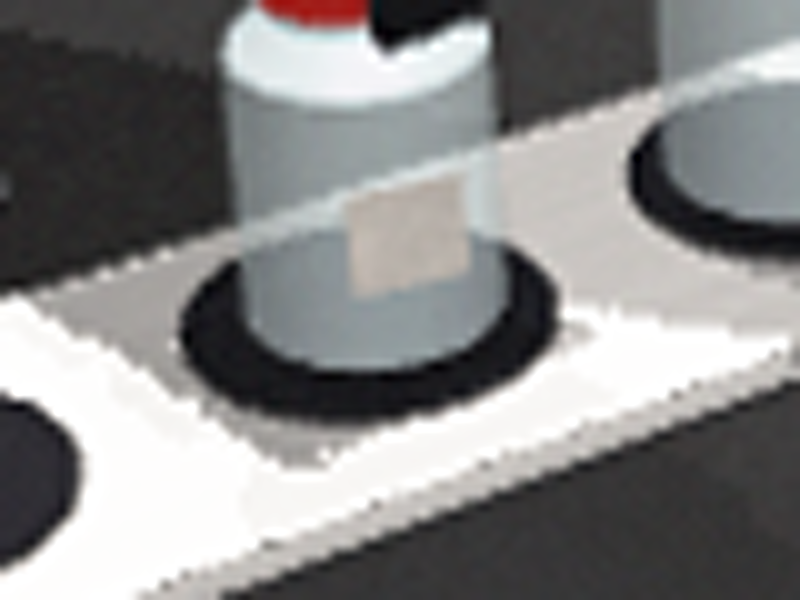

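The pad spans 180–558 and the base 243–508, with a 51 px front margin against 52 expected, so it is within about 1.5 mm. I'll nudge it slightly and release, then go to bottle c.

```bash
python3 -m creep '[[[0.3,0.7,0.7,0,0,0,0],[0.3,0.7,0.7,0.3,0,0,0],[0.3,0.7,0.7,0.3,0,0,0],[0.6,0.7,0.7,0.3,0,0,0],[0.6,0.7,0.7,0.3,0,0,0]]]'
python3 -m creep '[[[0.7,0,0,0,0,0,0],[0.8,0,0,0,0,0,0],[1,0,0,0,0,0,0],[1,0,0,0,0,0,0],[1,0,0,0,0,0,0]]]';python3 -m creep '[[[1,0,0,-10,0,0,0],[1,0,0,-25,0,0,0],[1,0,0,-45,0,0,0],[1,0,-15,-55,0,0,0],[1,20,-45,-55,0,0,0]]]';python3 -m creep '[[[1,30,-35,0,0,0,0],[1,60,-70,0,0,0,0],[1,90,-105,0,0,0,0],[1,120,-140,0,0,0,0],[1,140,-160,0,0,0,0]]]';python3 -m creep '[[[1,18,-8,0,0,0,0],[1,18,-8,0,0,0,0],[1,18,-8,0,0,0,0],[1,18,-8,0,0,0,0]]]'
python3 - <<'E'
from h import *
a=ctrl.get_image("top");B=masks(a)[0].astype(np.uint8)
for p in([.630,-.1145,.164],[.6398,-.0094,.139],[.6509,.0946,.114]):
  q=blob(B,*w2px("top",p),12);print(q,px2w("top",q[0],q[1],p[2]))
go(.4322,.2858,.047);print(ctrl.get_state()["position"])
E
```

```text
time: 19.1
position: [0.6526, 0.0955, 0.0867]
tool_rot: [2.221, 2.221, 0.002]
ft_force: [0.7, -0.1, 0.3]
grip_width: 0.553
time: 19.6
position: [0.6523, 0.0954, 0.0862]
tool_rot: [2.221, 2.221, 0.001]
ft_force: [-0.6, 0.3, -0.4]
grip_width: 0.951
time: 20.1
position: [0.6106, 0.1124, 0.1445]
tool_rot: [2.225, 2.211, 0.007]
ft_force: [-0.0, -0.3, 0.0]
grip_width: 1.0
time: 20.6
position: [0.4445, 0.2585, 0.1427]
tool_rot: [2.215, 2.225, 0.003]
ft_force: [-0.1, 0.6, 0.7]
grip_width: 1.001
time: 21.0
position: [0.4404, 0.2722, 0.1414]
tool_rot: [2.223, 2.218, 0.001]
ft_force: [0.4, -0.5, -0.3]
grip_width: 1.0
(np.float64(331.8617886178862), np.float64(138.52845528455285), 123) [ 0.63003857 -0.11466444  0.164     ]
(np.float64(278.78125), np.float64(137.125), 96) [ 0.64168721 -0.01007771  0.139     ]
(np.float64(228.64383561643837), np.float64(136.12328767123287), 73) [0.652637   0.09461783 0.114     ]
shift [13.7 -8.3 94.2] turn [ 0.001  0.    -0.002] F [-0.6  0.1 -0.9] w 86.9
[0.44034854 0.27212095 0.14122813]
```

```bash
python3 -m creep '[[[1,7,-4,0,0,0,0],[1,13.7,-8.2,15,0,0,-0.002],[1,13.7,-8.2,35,0,0,-0.002],[1,13.7,-8.2,50,0,0,-0.002],[1,13.7,-8.2,50,0,0,-0.002]]]'; python3 -m creep '[[[1,0,0,15,0,0,0],[1,0,0,28,0,0,0],[1,0,0,38,0,0,0],[1,0,0,44,0,0,0],[1,0,0,44,0,0,0]]]';python3 -m creep '[[[1,0,0,0,0,0,0],[0.3,0,0,0,0,0,0],[0.3,0,0,0,0,0,0],[0.3,0,0,0,0,0,0],[0.3,0,0,0,0,0,0]]]' 20;python3 -m creep '[[[0.3,0,0,0,0,0,0],[0.3,0,0,0,0,0,0],[0.3,0,0,0,0,0,0],[0.3,0,0,0,0,0,0],[0.3,0,0,0,0,0,0]]]'; python3 -m creep '[[[0.3,0,0,0,0,0,0],[0.3,0,0,0,0,0,0]]]';python3 - <<'E'
from h import *
s=ctrl.get_state()["position"];print(s)
go(.6625,s[1]+.1992-.2851,s[2]+.05)
E
```

```text
time: 21.55
position: [0.429, 0.2862, 0.0882]
tool_rot: [-2.217, -2.223, 0.007]
ft_force: [-0.6, -0.1, -0.3]
grip_width: 1.002
time: 22.05
position: [0.4306, 0.2868, 0.0461]
tool_rot: [2.219, 2.224, -0.001]
ft_force: [-0.7, 0.1, 0.6]
grip_width: 0.998
time: 22.55
position: [0.4313, 0.2871, 0.0473]
tool_rot: [2.219, 2.223, 0.001]
ft_force: [-0.5, -0.0, 0.4]
grip_width: 0.723
time: 23.05
position: [0.4313, 0.2871, 0.0471]
tool_rot: [2.219, 2.223, 0.001]
ft_force: [0.7, -0.3, -0.7]
grip_width: 0.415
time: 23.25
position: [0.4313, 0.2871, 0.0471]
tool_rot: [2.219, 2.223, 0.001]
ft_force: [0.9, -0.4, 0.2]
grip_width: 0.409
[0.43126864 0.28711356 0.0470521 ]
shift [-86.4 231.1 -49.7] turn [0.001 0.    0.002] F [ 0.9 -0.4  0.2] w 35.6
```

```bash
python3 -m creep '[[[0.3,0,0,-10,0,0,0],[0.3,0,0,-25,0,0,0],[0.3,0,0,-40,0,0,0],[0.3,0,0,-50,0,0,0],[0.3,-6,15,-50,0,0,0.002]]]';  python3 -m creep '[[[0.3,-15,38,0,0,0,0],[0.3,-30,78,0,0,0,0],[0.3,-45,118,0,0,0,0],[0.3,-60,158,0,0,0,0],[0.3,-74,198,0,0,0,0]]]' ; python3 -m creep '[[[0.3,-6,17,0,0,0,0],[0.3,-6,17,0,0,0,0],[0.3,-6,17,0,0,0,0],[0.3,-6,17,0,0,0,0],[0.3,-6,17,0,0,0,0]]]';python3 - <<'E'
from h import *
go(.6625,.2015,.0611)
E
```

```text
time: 23.75
position: [0.4462, 0.283, 0.0995]
tool_rot: [2.216, 2.223, 0.006]
ft_force: [-0.3, 0.9, -1.0]
grip_width: 0.409
time: 24.25
position: [0.6467, 0.2042, 0.0961]
tool_rot: [2.223, 2.218, -0.001]
ft_force: [0.3, 0.0, -0.1]
grip_width: 0.403
time: 24.75
position: [0.66, 0.2022, 0.0975]
tool_rot: [2.219, 2.223, 0.001]
ft_force: [-0.9, 1.0, -1.5]
grip_width: 0.408
shift [-0.7  2.5 36.4] turn [0.001 0.    0.002] F [-0.9  1.  -1.5] w 35.5
```

```bash
python3 -m creep '[[[0.3,-0.7,2.2,10,0,0,0],[0.3,-0.7,2.2,20,0,0,0],[0.3,-0.7,2.2,28,0,0,0],[0.3,-0.7,2.2,35,0,0,0],[0.3,-0.7,2.2,35,0,0,0]]]';python3 - <<'E'
from h import *
go(.6625,.2012,.0611)
a=ctrl.get_image("side")[205:265,115:195]
cv2.imwrite("pics/p9.png",cv2.resize(a[:,:,::-1],None,fx=10,fy=10,interpolation=cv2.INTER_CUBIC))
z=ctrl.get_state()["position"][2]-.0471;c=[.6625,.1992]
f=lambda v:np.round([(v[0]-115)*10,(v[1]-115)*10,(v[2]-205)*10])
print(f(circ("side",[*c,.010],.038)),f(circ("side",[*c,z],.023)))
E
```

```text
time: 25.25
position: [0.6632, 0.2002, 0.0613]
tool_rot: [2.221, 2.221, -0.0]
ft_force: [0.3, -0.5, -1.2]
grip_width: 0.403
shift [ 1.  -0.7  0.2] turn [ 0.  0. -0.] F [ 0.3 -0.5 -1.2] w 35.0
[174. 591. 444.] [254. 507. 377.]
```

View pics/p9.png

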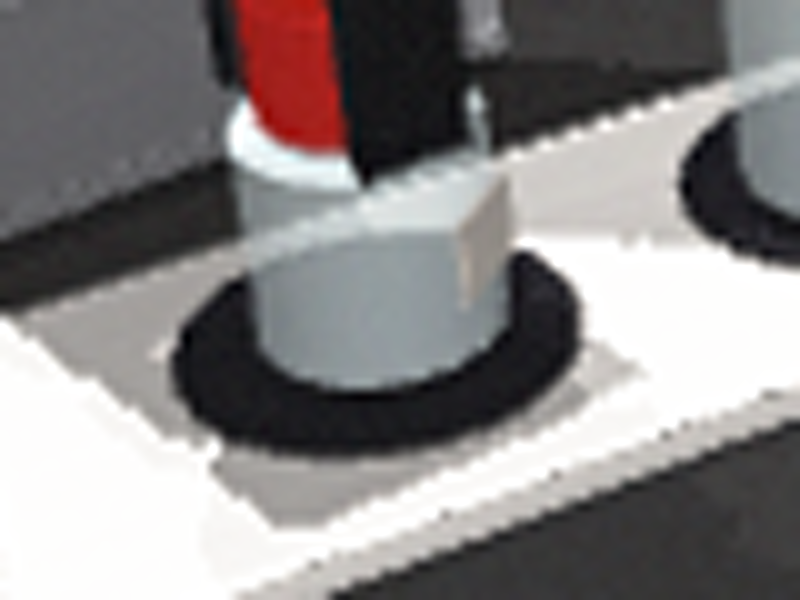

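The pad spans 172–581 and the base 256–510, with a 68 px front margin against 67 expected, so the base is about 1 mm to the right. I'll nudge, release and retreat.

```bash
python3 -m creep '[[[0.3,0.8,0.8,0,0,0,0],[0.3,0.8,0.8,0.2,0,0,0],[0.3,0.8,0.8,0.2,0,0,0],[0.5,0.8,0.8,0.2,0,0,0],[0.6,0.8,0.8,0.2,0,0,0]]]'
python3 -m creep '[[[0.7,0,0,0,0,0,0],[0.8,0,0,0,0,0,0],[1,0,0,0,0,0,0],[1,0,0,0,0,0,0],[1,0,0,0,0,0,0]]]';python3 -m creep '[[[1,0,0,-10,0,0,0],[1,0,0,-25,0,0,0],[1,0,0,-45,0,0,0],[1,0,0,-80,0,0,0],[1,0,-30,-110,0,0,0]]]';python3 -m creep '[[[1,20,-40,0,0,0,0],[1,40,-80,0,0,0,0],[1,60,-120,0,0,0,0],[1,80,-160,0,0,0,0],[1,80,-180,0,0,0,0]]]';python3 -m creep '[[[1,0,0,0,0,0,0],[1,0,0,0,0,0,0],[1,0,0,0,0,0,0],[1,0,0,0,0,0,0]]]'
python3 - <<'E'
from h import *
a=ctrl.get_image("top");B=masks(a)[0].astype(np.uint8);s=ctrl.get_image("side")
for p in([.630,-.1145,.164],[.6398,-.0094,.139],[.6509,.0946,.114],[.6625,.1992,.089]):
  q=blob(B,*w2px("top",p),12);print(q,px2w("top",q[0],q[1],p[2]))
cv2.imwrite("pics/p10.png",cv2.resize(np.vstack([a[90:260,60:480],s[120:300,60:480]])[:,:,::-1],None,fx=1.7,fy=1.7,interpolation=cv2.INTER_CUBIC))
E
```

```text
time: 25.8
position: [0.6643, 0.2013, 0.0624]
tool_rot: [2.221, 2.221, 0.002]
ft_force: [0.5, 0.6, 0.5]
grip_width: 0.515
time: 26.3
position: [0.6641, 0.2012, 0.0621]
tool_rot: [2.221, 2.221, 0.001]
ft_force: [-0.3, -0.2, -0.4]
grip_width: 0.951
time: 26.8
position: [0.6369, 0.2004, 0.1746]
tool_rot: [2.224, 2.217, 0.007]
ft_force: [-0.4, -0.6, 1.1]
grip_width: 0.997
time: 27.3
position: [0.4498, 0.2857, 0.1736]
tool_rot: [2.212, 2.229, 0.004]
ft_force: [0.3, 0.9, 0.3]
grip_width: 0.999
time: 27.7
position: [0.4552, 0.2808, 0.172]
tool_rot: [2.223, 2.219, 0.002]
ft_force: [0.6, 0.9, -0.1]
grip_width: 1.001
(np.float64(331.827868852459), np.float64(138.5655737704918), 122) [ 0.62996314 -0.11459572  0.164     ]
(np.float64(278.8), np.float64(137.17894736842106), 95) [ 0.64157324 -0.01011504  0.139     ]
(np.float64(228.61111111111111), np.float64(136.18055555555554), 72) [0.65251324 0.09468459 0.114     ]
(np.float64(181.38888888888889), np.float64(134.61111111111111), 54) [0.66484656 0.19905343 0.089     ]
```

View pics/p10.png

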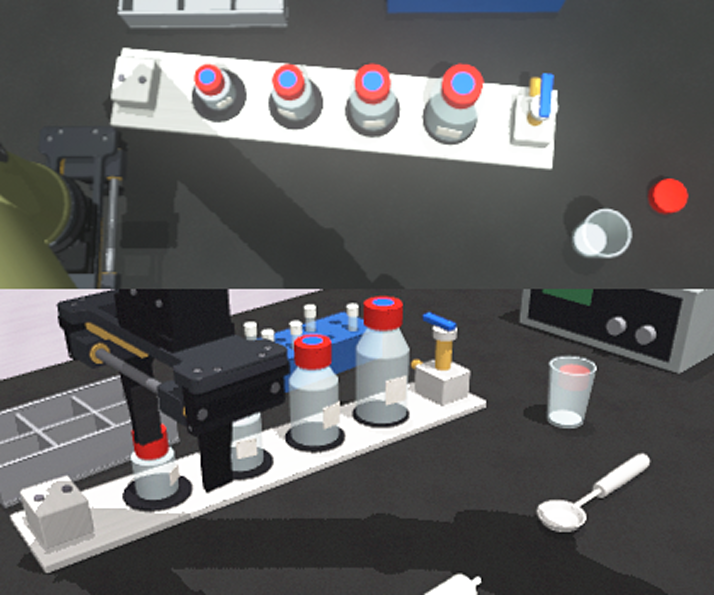

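All four bottles stand upright in order, the tallest at the valve, and the beaker has not moved. Cap positions are within about 2.4 mm of the pad centres. Handing in.

```bash
python3 -c "
from bench import ctrl
print(ctrl.close_job())"
```

```text
the job is handed in; nothing more can be done
None
```

All four bottles now stand upright on the pads in height order (b, d, a, c), with the tallest next to the valve. I handed the job in at about 28 s on the robot's clock, against the 109 s limit.

- **Centring:** the last top picture puts each cap within about 2.4 mm of its pad's centre. The side close-ups taken before release agreed to 1–3 mm for a, b and c.
- **Bottle d:** before release the side view showed it about 3–4 mm short of centre. I shifted it and let go about 1 mm above the pad, and afterwards it measured about 2 mm off and upright.
- **Beaker and gripper:** the beaker was not touched and looks unmoved. The gripper was clear and open at hand-in.
- **Disagreement:** the side camera differed from the top one by 3–7 mm in absolute position. I used it only to compare each bottle's base with its pad.

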